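# Lock a levelling screw with its jam nut

### The job

The surface plate has been levelled and the single screw on the side facing the robot now has to be locked: push the spanner's open jaw fully home on that screw's hexagon head, flat on the bench with its shank to the left along the front of the plate, so that the plate's foot rim stops it from swinging. With the screw held like that, turn its jam nut clockwise down onto the lug and nip it to about half a newton metre by feel, without over-tightening it and without dragging the screw round off its setting (taking up the spanner's slack, some 15 degrees, is all right). Then draw the spanner off the head, leave it lying flat on the bench clear of the screw, and do not disturb the spirit level, the spray can or the screwdriver.

Things in the scene. Friction and masses are not known exactly. Their poses are not given: they have to be found in the camera images.
- plate: Cast-iron surface plate, 250 x 400 mm, heavy and fixed; origin on the bench under its centre, front face to -x, y along its long side (left), z up. Its top is 60 mm above the bench, its front wall at x = -125 mm. The lug in the middle of the front carries the screw to be locked, at x = -187 mm, y = 0; the two lugs at the back are already locked.
- rim (a point): Middle of the top edge of the plate's front foot rim, which the spanner braces on; axes as the plate's. The rim stands 22 mm out from the wall, 3 to 18 mm above the bench, and runs all 400 mm along the front; its face is 40 mm from the screw's axis.
- lug (a point): Centre of the front lug's top face, the nut's seat, on the screw's axis, 48 mm above the bench; axes as the plate's. The lug is 22 mm in radius about the screw, with its underside 24 mm above the bench.
- head (a point): Front levelling screw, a black M16 hex bolt, head down: centre of the head's underside, on the bench, z up. Head 24 mm across flats, 10 mm high, flats facing this point's +x and -x: the spanner slides on along -y, shank to +y (4 degrees towards the plate; its ring meets the rim after 2 more degrees clockwise; jaw play 5 degrees each way). Stud 16 mm thick, top 78 mm above the bench.
- nut_top (a point): The loose jam nut, steel, 24 mm across flats, 12.5 mm high, 48 to 60.5 mm above the bench: centre of its top face, z up, x square to two flats. It turns 0.7 to 1.5 rad clockwise (from above) at 0.06 N m until its face bites (gap too small to see), then drags the screw along at 0.12 N m while the spanner's slack goes (up to 0.25 rad), then the torque climbs by 2 to 12 N m per rad.
- nut (a joint): Strain of the nut past first contact with the lug, rad: 0 while loose, starts to grow at 0.25 N m, then 1 rad per 24 N m. Tight is above 0.006 (0.4 N m), over-tight above 0.030 (1 N m); when let go it stays, at 0.010 or less. The reading's noise (0.01) is too coarse to tighten by: feel the torque.
- bolt (a joint): How far the levelling screw has turned from its setting, rad, growing clockwise seen from above; 0 at the start. It turns at 0.12 N m when it is not held.
- spanner: Loose steel 24 mm combination spanner, 0.26 kg, flat on the bench; origin at the open jaw's middle, underside, z up, mouth to +x, shank to -x. Jaw 25.2 mm wide, flared at the tips 14 mm ahead of the origin, 51 mm wide outside; fully home when the origin is at 'head'. Shank 18 mm wide, 50 to 170 mm behind the origin; ring end 38 mm across, centred 187 mm behind. Jaw and shank 10 mm thick.
- level: Spirit level, 150 x 40 x 39 mm, 0.9 kg, loose on the plate; origin under its centre, x along its length. To be left alone.
- can: Spray can, 58 mm thick, 170 mm high, standing loose on the bench to the right; origin under its centre. To be left alone.
- screwdriver: Screwdriver with an orange handle lying loose on the bench, right of the work; origin under its middle, handle to -x. To be left alone.
Things that resemble listed ones, but are neither listed nor needed, are in the scene too. Of the things like the spanner, leave any that is orange or yellow; of the rest the larger one is meant.

How it is judged:
By the outcome, as a careful person would: the job done as asked, in the order asked, and still so for the second after the job is handed in, with the robot touching nothing.
It also fails if it takes over 64 s, if anything falls off the work surface, if the arm or the gripper's body presses on something with over 40 N, if the wrist force passes 120 N, or if a joint passes its speed limit or range.

### The arm

A 7-joint arm with a two-finger parallel gripper is mounted at the origin on the work surface. World frame = base frame: x ahead of the robot, y to its left, z up, the work surface at z = 0. Lengths are in m, angles in rad, forces in N, time in s.
With the tool pointing down it reaches from about 0.4 to 0.875 m from the base axis. Payload 6.5 kg.
Tool frame: the origin (TCP) lies at the centre of the arm's flange, where the gripper is bolted on; the fingertips stand 173 mm ahead of it and the grasp point (between the pads) lies 155 mm ahead of it; z points along the fingers, y is the line along which they close (so a half turn about z gives the same grasp; the last joint's range is limited). The gripper opens to 85 mm and grips with 20 to 120 N. Pads are 22 mm wide; open, the fingers measure 114 mm over their backs; the gripper's body (76 mm by 85 mm) begins 54 mm behind the grasp point. The pads swing forward as they close: fully open they stand 13 mm farther back than shut.
Start: joints at [-1.3, 0.536, -0.004, 1.538, 0.003, 1.067, -0.071], TCP at [0.215, 0.613, 0.405] pointing down, gripper open.
Joint ranges: [-2.7, 2.7], [-0.37, 2.16], [-1.27, 1.26], [0.24, 2.4], [-1.31, 4.45], [0.19, 1.91], [-2.76, 2.76]. Speed limits (rad/s): [2.39, 2.39, 3.14, 3.14, 3.14, 3.14, 3.14].

### API

Orientations are given as a unit quaternion [w, x, y, z].
In Python, from cell import bot gives the robot as it stands.
- The arm moves only by the tool play_rows, never from a script. Its arguments are lists of equal length, an entry for each row: "xyz": the shift along the tool's x, y, z in shares of 200 mm (1.0 is 200 mm), a list of three; "dr": the turn, a rotation vector about the tool's x, y, z in normalised numbers (1 is 2 pi rad), a list of three; "hand": the opening, from 0 (shut) to 1 (fully open). A call has exactly 5 rows; each row is the pose to reach, as a shift and turn from the pose commanded when the call began, along the tool's axes at that moment; what a row does not reach only later rows make up. A row lasts 1/12 s, in which the tool goes at most 41.7 mm and 7.16 degrees, less where a joint would pass 70% of its speed; a pose out of reach is approached as far as the arm can. Shift and turn numbers lie between -1 and 1, and a call with a number outside is refused. A call with a gripper value outside its range is refused whole. The fingers move at their own pace and stop on an object; the grip force is fixed at half the most. Time passes only in rows, so rows that repeat a pose let the fingers close, or fill a call up. It gives the time, the measured TCP pose, the force, the opening and the grip force at its end, in the units of the state.
- bot.read_state(): the state, without advancing time (a new reading comes with each control period).
- bot.get_image(name): name is "scene" or "top" or "wrist"; returns the picture (384x512x3 uint8, blue, green, red); there is no depth.
- bot.get_calibration(name): a dict with "camera_matrix" (3x3 intrinsics, pixels), "pose" (4x4, takes a point from camera to world coordinates); the wrist camera has in their place "T_tool_cam" (4x4, takes a point from camera to tool coordinates, whose origin is the TCP and whose axes are the flange's). Camera axes: x right, y down, z forward; pixel columns grow to the right and rows downward; lengths in m; the calibration is good to about 2 mm. The wrist camera is an equidistant fisheye: a pixel r from the principal point sees the ray r / f radians off the axis. A picture is of the moment at which its call begins: read the wrist's pose just before it. get_calibration takes no time and is no camera call.
- bot.hand_in(): hands the job in; it is judged then, once.
The state is a dict: "t": time; "joint_positions": joint angles; "dq": joint speeds; "joint_torque": joint torques, N m; "ee_pos": TCP position; "eef_rot": TCP orientation; "force": force on the tool from outside, world axes, zero at the start; "wrist_torque": the same for the moment, N m; "grip_width": finger opening in m; "gripper_force": force on a finger pad.
Only numpy, scipy, OpenCV 4.12 (cv2) and the standard library are available. Lean on these libraries where they do the work, as an engineer would, in place of code of your own. Each camera call takes 0.05 s, during which the arm holds its last target. There are 200 camera calls.

## Working session

There is one attempt and no reset: what is moved stays moved. The work goes in short steps, Python scripts to look and compute and a tool call to move; the robot and the scene stay as the last step left them, time stands still between calls to the robot, and variables do not carry over. Pictures are saved under pics/ and viewed, at most 10 in all, crops included, and the job is handed in when it is done.

Besides the shell and the picture viewer there is one more tool, called after ">>>" as name(argument=value, ...) on one line, values as JSON. play_rows: Moves the arm, as the interface text tells. Its arguments: {"type":"object","properties":{"xyz":{"type":"array"},"dr":{"type":"array"},"hand":{"type":"array"}},"required":["xyz","dr","hand"]}

```bash
mkdir -p pics; ls
python3 - <<'E'
from cell import bot
import cv2,numpy as np
s=bot.read_state();print(s)
a=bot.get_image("scene");b=bot.get_image("top")
cv2.imwrite("pics/scene.png",a);cv2.imwrite("pics/top.png",b)
for n in("scene","top","wrist"):
  c=bot.get_calibration(n);print(n,{k:np.round(v,4).tolist() if not isinstance(v,str) else v for k,v in c.items()})
E
```

```text
pics
{'t': 0.0, 'joint_positions': array([-1.30022056,  0.53716218, -0.00443682,  1.53888258,  0.00259437,
        1.06732688, -0.07121285]), 'dq': array([0.00019862, 0.00031063, 0.00145625, 0.00074279, 0.00157031,
       0.00043253, 0.00014862]), 'joint_torque': array([-1.15066843e-03, -5.83408427e+01,  1.04759507e+00, -2.59100282e+01,
        1.22272235e-02,  9.62013379e-03, -3.10251600e-06]), 'ee_pos': array([0.21467443, 0.61316576, 0.40381175]), 'eef_rot': array([-8.60431557e-05,  1.67566154e-01,  9.85860435e-01, -8.82433126e-04]), 'force': array([ 0.40904269, -0.09571495, -0.36554877]), 'wrist_torque': array([-0.03343771, -0.00805232,  0.03651262]), 'gripper_force': 0.0, 'grip_width': 0.0852633150358764}
scene {'camera_matrix': [[406.7274, 0.0, 255.8106], [0.0, 406.7274, 189.1582], [0.0, 0.0, 1.0]], 'pose': [[-0.2153, 0.6088, -0.7636, 1.2656], [0.9764, 0.1462, -0.1587, 0.1621], [0.015, -0.7798, -0.6259, 0.725], [0.0, 0.0, 0.0, 1.0]]}
top {'camera_matrix': [[416.4349, 0.0, 246.1309], [0.0, 416.4349, 189.3892], [0.0, 0.0, 1.0]], 'pose': [[-0.0007, -0.9831, 0.1829, 0.2241], [-1.0, 0.0019, 0.0068, -0.0226], [-0.007, -0.1829, -0.9831, 1.2614], [0.0, 0.0, 0.0, 1.0]]}
wrist {'camera_matrix': [[297.3186, 0.0, 253.5363], [0.0, 297.3186, 185.9706], [0.0, 0.0, 1.0]], 'T_tool_cam': [[0.0, -0.95, -0.3123, 0.0807], [1.0, -0.0, 0.0002, 0.0009], [-0.0002, -0.3123, 0.95, 0.0321], [0.0, 0.0, 0.0, 1.0]]}
```

View pics/top.png

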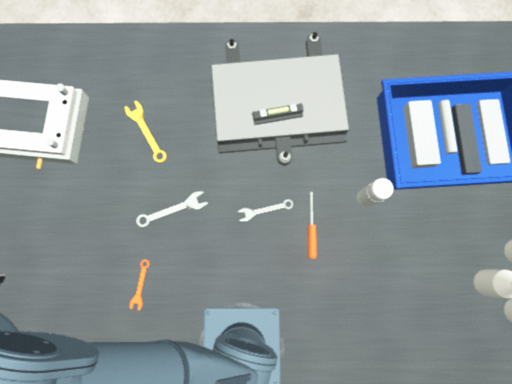

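View pics/scene.png

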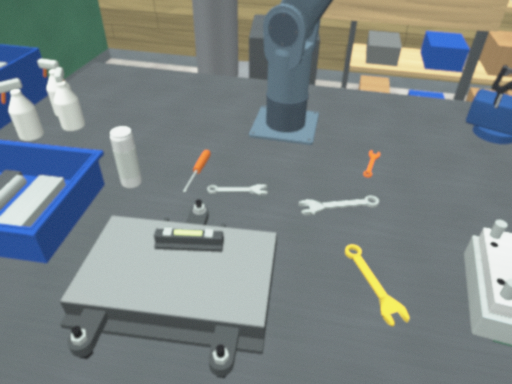

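Spanner candidates in top: yellow (145,130) and orange (140,285) excluded by colour; pale large (172,209) and pale small (266,210). I choose the larger, (172,209): jaw at (198,200), ring at (142,221). The front screw is at (285,155), the level at (278,113), the can at (375,190) and the screwdriver at (312,225).

```bash
cat > h.py <<'E'
import numpy as np,cv2
from cell import bot
from scipy.spatial.transform import Rotation as R
def ray(cam,uv,z):
    c=bot.get_calibration(cam);K=c["camera_matrix"];T=np.array(c["pose"])
    d=T[:3,:3]@np.linalg.solve(K,[uv[0],uv[1],1.]);o=T[:3,3]
    return o+d*(z-o[2])/d[2]
def proj(cam,p):
    c=bot.get_calibration(cam);K=np.array(c["camera_matrix"]);T=np.array(c["pose"])
    q=K@(T[:3,:3].T@(np.array(p)-T[:3,3]));return q[:2]/q[2]
def toolpose(s):
    q=s["eef_rot"];return R.from_quat([q[1],q[2],q[3],q[0]]).as_matrix(),np.array(s["ee_pos"])
def wray(uv,z,s):
    c=bot.get_calibration("wrist");K=np.array(c["camera_matrix"]);X=np.array(c["T_tool_cam"])
    x=(np.array(uv)-K[:2,2])/K[0,0];r=np.hypot(*x);d=np.array([*(x/max(r,1e-9)*np.sin(r)),np.cos(r)])
    Rm,p=toolpose(s);o=p+Rm@X[:3,3];d=Rm@X[:3,:3]@d
    return o+d*(z-o[2])/d[2]
def wproj(P,s):
    c=bot.get_calibration("wrist");K=np.array(c["camera_matrix"]);X=np.array(c["T_tool_cam"])
    Rm,p=toolpose(s);q=X[:3,:3].T@(Rm.T@(np.array(P)-p)-X[:3,3])
    th=np.arctan2(np.hypot(q[0],q[1]),q[2]);return K[:2,2]+K[0,0]*th*q[:2]/np.hypot(q[0],q[1])
E
python3 - <<'E'
from h import *
b=cv2.imread("pics/top.png");a=cv2.imread("pics/scene.png")
def spn(im,cam,box):
    x0,y0,x1,y1=box;g=im.min(2)
    m=np.zeros(g.shape,np.uint8);m[y0:y1,x0:x1]=(g[y0:y1,x0:x1]>115)*255
    cs,h=cv2.findContours(m,cv2.RETR_CCOMP,cv2.CHAIN_APPROX_NONE)
    c=max(cs,key=cv2.contourArea);
    P=np.array([ray(cam,p[0],.010)[:2] for p in c]);print(cam,len(c))
    mu=P.mean(0);u=np.linalg.svd(P-mu)[2][0];u=u if u[1]<0 else -u
    t=(P-mu)@u;n=(P-mu)@np.array([-u[1],u[0]])
    print(mu,u,np.degrees(np.arctan2(u[1],u[0])),t.min(),t.max())
    for k in np.arange(t.min(),t.max(),.015):
        i=(t>=k)&(t<k+.015);print(round(k,3),np.round([n[i].min(),n[i].max()],4))
    for q,hh in zip(cs,h[0]):
        if hh[3]>=0:print("hole",ray(cam,q.mean((0,1)),.005),len(q))
spn(b,"top",(120,180,225,235));spn(a,"scene",(290,185,390,225))
c1=cv2.resize(b[85:240,120:330],None,fx=3.8,fy=3.8,interpolation=cv2.INTER_CUBIC)
cv2.imwrite("pics/c1.png",c1)
E
```

```text
top 316
[0.40368571 0.21123976] [-0.0219939 -0.9997581] -91.26025916346751 -0.16453134783827664 0.16058736636631166
-0.165 [-0.0857  0.08  ]
-0.15 [-0.0856  0.0803]
-0.135 [-0.0853  0.0806]
-0.12 [-0.085   0.0809]
-0.105 [-0.0847  0.0812]
-0.09 [-0.0844  0.0815]
-0.075 [-0.0841  0.0818]
-0.06 [-0.0838  0.0821]
-0.045 [-0.0835  0.0824]
-0.03 [-0.0831  0.0827]
-0.015 [-0.0828  0.083 ]
0.0 [-0.0825  0.0833]
0.015 [-0.0822  0.0836]
0.03 [-0.0819  0.0839]
0.045 [-0.0816  0.0842]
0.06 [-0.0813  0.0844]
0.075 [-0.081   0.0847]
0.09 [-0.0806  0.085 ]
0.105 [-0.0803  0.0853]
0.12 [-0.08    0.0857]
0.135 [-0.0797  0.086 ]
0.15 [-0.0794  0.0861]
hole [0.3397307  0.29777711 0.005     ] 4
hole [0.37303747 0.23540886 0.005     ] 4
scene 251
[0.40508401 0.22325996] [ 0.29110193 -0.95669204] -73.07606168373805 -0.11267301834520993 0.1352355820645762
-0.113 [-0.0407  0.0422]
-0.098 [-0.0461  0.0421]
-0.083 [-0.0421  0.0293]
-0.068 [-0.0345  0.0243]
-0.053 [-0.0308  0.0072]
-0.038 [-0.0277  0.0142]
-0.023 [-0.0287  0.0096]
-0.008 [-0.0255  0.0159]
0.007 [-0.0263  0.0118]
0.022 [-0.023   0.0146]
0.037 [-0.0236  0.0177]
0.052 [-0.029   0.0205]
0.067 [-0.0384  0.031 ]
0.082 [-0.0393  0.0386]
0.097 [-0.0357  0.0408]
0.112 [-0.0321  0.0329]
0.127 [0.008  0.0159]
hole [0.45457444 0.29582391 0.005     ] 4
hole [0.44704997 0.30668203 0.005     ] 7
hole [0.44565737 0.30089575 0.005     ] 4
hole [0.44686235 0.29581702 0.005     ] 4
hole [0.44116043 0.30345351 0.005     ] 4
hole [0.44236937 0.29835993 0.005     ] 4
hole [0.4631271  0.09405738 0.005     ] 4
hole [0.45786262 0.09059659 0.005     ] 6
hole [0.38274492 0.09056067 0.005     ] 4
hole [0.31843964 0.33984525 0.005     ] 4
hole [0.29973464 0.28160767 0.005     ] 4
```

View pics/c1.png

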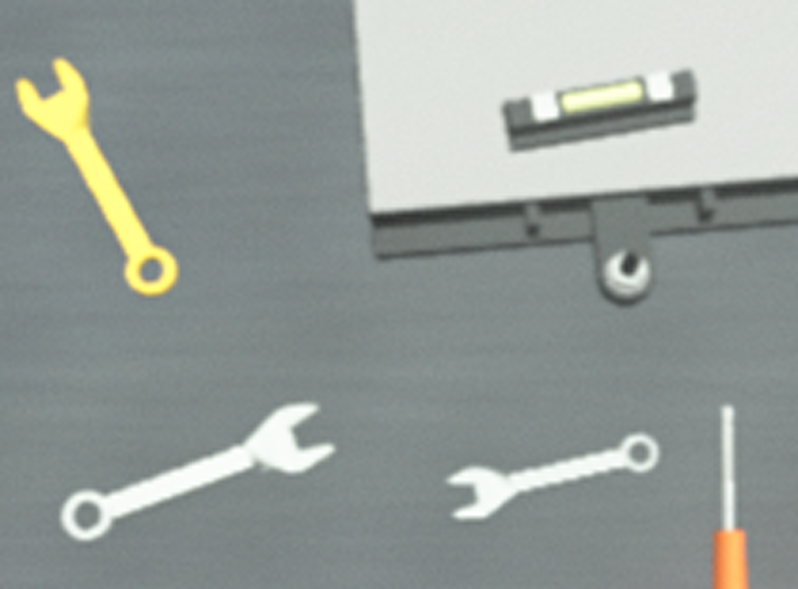

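The crop shows the large pale spanner with its ring at crop (87,516), jaw tips at (318,405) and (333,450), and mouth to the right. The front screw's stud is at (628,262), with the nut around it.

Run:
```python
from h import *
b=cv2.imread("pics/top.png");a=cv2.imread("pics/scene.png")
print(b[205:212,172],b[230,172], a[205,340],a[220,340])
def spn(im,cam,box):
    x0,y0,x1,y1=box;g=im.min(2);bg=np.median(g[y0:y1,x0:x1]);th=(bg+g[y0:y1,x0:x1].max())/2
    m=np.zeros(g.shape,np.uint8);m[y0:y1,x0:x1]=(g[y0:y1,x0:x1]>th)*255
    cs,h=cv2.findContours(m,cv2.RETR_CCOMP,cv2.CHAIN_APPROX_NONE)
    m2=np.argwhere(m)[:,::-1]
    P=np.array([ray(cam,p,.010)[:2] for p in m2]);print(cam,len(m2),th)
    mu=P.mean(0);u=np.linalg.svd(P-mu)[2][0];u=u if u[1]<0 else -u
    t=(P-mu)@u;mid=(abs(t)<.06)&(abs(t+.01)<.05)
    M=P[mid];m0=M.mean(0);u=np.linalg.svd(M-m0)[2][0];u=u if u[1]<0 else -u
    t=(P-m0)@u;n=(P-m0)@np.array([-u[1],u[0]])
    print("shank mid",m0,"dir",u,np.degrees(np.arctan2(u[1],u[0])),t.min(),t.max())
    print("origin from ring end",m0+u*(t.min()+.206),"from tips",m0+u*(t.max()-.014))
    for q,hh in zip(cs,h[0]):
        if hh[3]>=0 and len(q)>8:print("hole",ray(cam,q.mean((0,1)),.005),len(q))
spn(b,"top",(125,183,220,232));spn(a,"scene",(290,190,390,225))
# plate top edges
g=b
m=((abs(b.astype(int)-b[70,240].astype(int)).max(2)<18)*255).astype(np.uint8)
m[:, :205]=0;m[:,355:]=0;m[150:]=0
m=cv2.morphologyEx(m,cv2.MORPH_OPEN,np.ones((3,3)));
c=max(cv2.findContours(m,0,2)[0],key=cv2.contourArea)
r=cv2.approxPolyDP(cv2.convexHull(c),5,True)[:,0];print(r)
Q=np.array([ray("top",p,.06) for p in r]);print(Q.round(4));print(np.linalg.norm(Q-np.roll(Q,-1,0),axis=1))
for k in (1,):
  for p in[(285.2,154),(285,155)]: print(ray("top",p,.078))
print(ray("scene",(199,204),.078), proj("scene",ray("top",(285.2,154),.078)))
big=cv2.resize(np.hstack([b[135:175,260:310],a[190:230,175:225]]),None,fx=8,fy=8,interpolation=cv2.INTER_CUBIC);cv2.imwrite("pics/c2.png",big)
```

```text
[[149 153 143]
 [207 214 205]
 [247 250 247]
 [249 252 250]
 [250 252 249]
 [249 252 249]
 [249 252 248]] [133 134 124] [213 217 207] [126 121 113]
top 551 190.0
shank mid [0.39537961 0.21442811] dir [ 0.36260343 -0.93194354] -68.73983233272249 -0.10977339107867633 0.10911285437847336
origin from ring end [0.43027171 0.12475034] from tips [0.42986786 0.1257883 ]
hole [0.36333295 0.30094521 0.005     ] 23
scene 513 171.0
shank mid [0.40031205 0.2115838 ] dir [ 0.36646201 -0.93043302] -68.50241514938884 -0.11328017373054093 0.10697251998774322
origin from ring end [0.43429034 0.12531421] from tips [0.43438294 0.12507909]
hole [0.35943914 0.29843832 0.005     ] 18
[[337  56]
 [347 128]
 [218 139]
 [213  65]]
[[ 0.8697 -0.2977  0.06  ]
 [ 0.635  -0.3183  0.06  ]
 [ 0.6017  0.07    0.06  ]
 [ 0.8411  0.0884  0.06  ]]
[0.23553885 0.38975274 0.24015411 0.38716099]
[ 0.54963629 -0.12921432  0.078     ]
[ 0.54660612 -0.12857397  0.078     ]
[ 0.56454212 -0.12358993  0.078     ] [198.76837277 199.78398693]
```

View pics/c2.png

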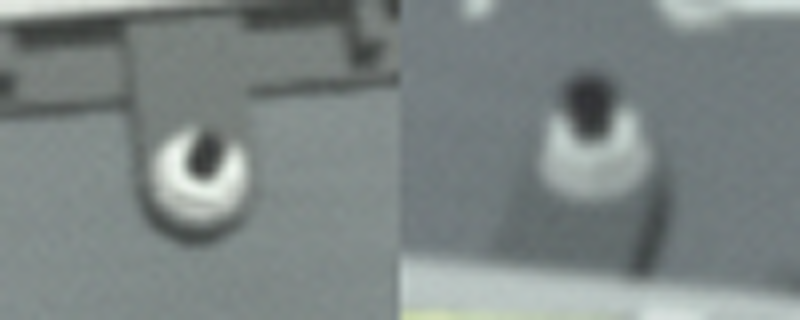

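```bash
cat >> h.py <<'E'
def plan(P,ydeg,n=1,s=None):
    """calls to bring TCP to P, tool down, tool-y at heading ydeg (mod 180); n equal calls"""
    s=s or bot.read_state();Rm,p=toolpose(s);P=np.array(P,float)
    cur=np.degrees(np.arctan2(Rm[1,1],Rm[0,1]));d=(ydeg-cur+90)%180-90
    a=np.radians(cur+d);y=np.array([np.cos(a),np.sin(a),0]);z=np.array([0,0,-1.]);T=np.c_[np.cross(y,z),y,z]
    rv=R.from_matrix(Rm.T@T).as_rotvec()
    for k in range(n):
        A=Rm@R.from_rotvec(rv*k/n).as_matrix()
        print("call",k,"xyz",np.round(A.T@(P-p)/n,4).tolist(),"dr",np.round(rv/n,4).tolist())
def st():
    s=bot.read_state();Rm,p=toolpose(s)
    print("t%.2f"%s["t"],"p",p.round(4),"yh %.2f"%np.degrees(np.arctan2(Rm[1,1],Rm[0,1])),"tz",Rm[:,2].round(4),"F",np.round(s["force"],2),"M",np.round(s["wrist_torque"],3),"w %.4f gf %.1f"%(s["grip_width"],s["gripper_force"]),"q",s["joint_positions"].round(2));return s
E
python3 -c "
from h import *
plan([.392,.227,.33],21.4,3)"
```

```text
call 0 xyz [-0.0983, -0.1019, 0.0248] dr [-0.0005, 0.0003, 0.2869]
call 1 xyz [-0.1231, -0.07, 0.0247] dr [-0.0005, 0.0003, 0.2869]
call 2 xyz [-0.1379, -0.0323, 0.0247] dr [-0.0005, 0.0003, 0.2869]
```

The manual's scale: shifts go in shares of 200 mm and turns go in shares of 2 pi rad. Converting my numbers, -0.102 m / 0.2 = -0.51, -0.098 m / 0.2 = -0.49, 0.287 rad / 6.2832 = 0.0457.

>>> play_rows(xyz=[[-0.1,-0.1,0.025],[-0.2,-0.2,0.05],[-0.3,-0.3,0.075],[-0.4,-0.4,0.1],[-0.49,-0.51,0.125]], dr=[[0,0,0.0091],[0,0,0.0183],[0,0,0.0274],[0,0,0.0366],[0,0,0.0457]], hand=[1,1,1,1,1])

```text
t: 0.52
ee_pos: [0.2743, 0.4834, 0.3792]
eef_rot: [0.0, 0.308, 0.951, -0.0]
force: [0.3, 0.6, 0.7]
grip_width: 0.0854
gripper_force: 0.0
```

In the tool's units: -0.123 m / 0.2 = -0.615, -0.098 m / 0.2 = -0.49, 0.287 rad / 6.2832 = 0.0457.

>>> play_rows(xyz=[[-0.125,-0.07,0.025],[-0.25,-0.14,0.05],[-0.37,-0.21,0.075],[-0.49,-0.28,0.1],[-0.615,-0.35,0.125]], dr=[[0,0,0.0091],[0,0,0.0183],[0,0,0.0274],[0,0,0.0366],[0,0,0.0457]], hand=[0.6,0.6,0.6,0.6,0.6])

```text
t: 0.93
ee_pos: [0.3327, 0.3548, 0.3543]
eef_rot: [-0.0, 0.441, 0.898, -0.0]
force: [0.1, -1.0, 0.5]
grip_width: 0.0512
gripper_force: 0.0
```

In the tool's units: -0.138 m / 0.2 = -0.69, -0.112 m / 0.2 = -0.56, 0.287 rad / 6.2832 = 0.0457.

>>> play_rows(xyz=[[-0.14,-0.03,0.025],[-0.28,-0.065,0.05],[-0.42,-0.1,0.075],[-0.56,-0.13,0.1],[-0.69,-0.16,0.125]], dr=[[0,0,0.0091],[0,0,0.0183],[0,0,0.0274],[0,0,0.0366],[0,0,0.0457]], hand=[0.6,0.6,0.6,0.6,0.6])

```text
t: 1.35
ee_pos: [0.3922, 0.2259, 0.3294]
eef_rot: [0.0, 0.565, 0.825, -0.0]
force: [0.9, 0.7, 0.2]
grip_width: 0.0514
gripper_force: 0.0
```

Run:
```python
from h import *
s=st();w=bot.get_image("wrist");cv2.imwrite("pics/w1.png",w);np.save("w1.npy",[0]);import pickle;pickle.dump(s,open("s1.pkl","wb"))
for p in[(.432,.125,.01),(.363,.30,.01),(.392,.227,.01),(.555,-.13,.078)]:print(wproj(p,s))
```

```text
t1.35 p [0.3922 0.2259 0.3294] yh 21.19 tz [-1.e-04 -3.e-04 -1.e+00] F [0.86 0.69 0.2 ] M [-0.018 -0.056  0.005] w 0.0514 gf 0.0 q [-0.85  0.32  0.28  2.12 -0.13  0.71 -0.12]
[253.92068121 264.9598981 ]
[252.86814624  93.0869087 ]
[253.55198596 172.32268743]
[268.19695639 428.98527798]
```

View pics/w1.png

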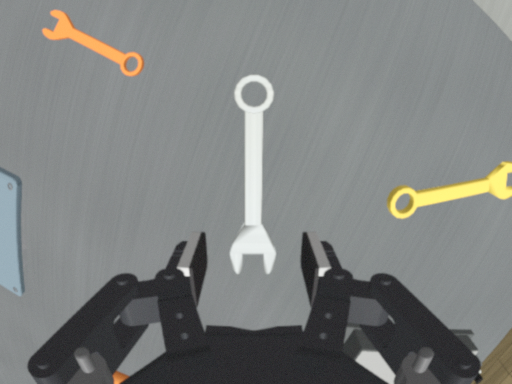

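The wrist view shows the big spanner upright in the middle, with its ring at (254,94) and jaw tips at (237,272) and (269,272), facing toward the fingers.

```bash
cat >> h.py <<'E'
def wspan(w,s,box,zt=.01):
    x0,y0,x1,y1=box;g=w.min(2);m=np.zeros(g.shape,np.uint8);m[y0:y1,x0:x1]=(g[y0:y1,x0:x1]>175)*255
    n,l,stt,_=cv2.connectedComponentsWithStats(m);k=1+np.argmax(stt[1:,4]);px=np.argwhere(l==k)[:,::-1]
    P=np.array([wray(p,zt,s)[:2] for p in px]);mu=P.mean(0);u=np.linalg.svd(P-mu)[2][0]
    t=(P-mu)@u;M=P[abs(t)<.05];m0=M.mean(0);u=np.linalg.svd(M-m0)[2][0];u=u*(1 if u[1]<0 else -1)
    t=(P-m0)@u;nn=(P-m0)@np.array([-u[1],u[0]])
    i=t<t.min()+.04
    print("shank",m0.round(4),"deg %.2f"%np.degrees(np.arctan2(u[1],u[0])),"span",t.min().round(4),t.max().round(4),"O_ring",(m0+u*(t.min()+.206)).round(4),"O_tip",(m0+u*(t.max()-.014)).round(4),"width",np.ptp(nn[abs(t)<.03]).round(4),"ringc",((nn[i].min()+nn[i].max())/2).round(4))
    return m0,u
E
python3 - <<'E'
from h import *;import pickle
s=pickle.load(open("s1.pkl","rb"));w=cv2.imread("pics/w1.png")
wspan(w,s,(225,65,285,280))
plan([.396,.2155,.28],21.4)
E
```

```text
Traceback (most recent call last):
  File "h.py", line 37, in wspan
    P=np.array([wray(p,zt,s)[:2] for p in px]);mu=P.mean(0);u=np.linalg.svd(P-mu)[2][0]
                ~~~~^^^^^^^^
  File "h.py", line 14, in wray
    c=bot.get_calibration("wrist");K=np.array(c["camera_matrix"]);X=np.array(c["T_tool_cam"])
ValueError: time passes only in moves, steps and waits
```

```bash
sed -i 's/bot.get_calibration(/cal(/' h.py; sed -i '3a import functools\n@functools.lru_cache\ndef cal(n): return bot.get_calibration(n)' h.py
python3 - <<'E'
from h import *;import pickle
s=pickle.load(open("s1.pkl","rb"));w=cv2.imread("pics/w1.png")
m0,u=wspan(w,s,(225,65,285,280))
E
```

```text
shank [0.3954 0.2171] deg -68.92 span -0.1065 0.1107 O_ring [0.4311 0.1243] O_tip [0.4301 0.1269] width 0.0167 ringc 0.0002
```

```bash
python3 -c "
from h import *
plan([.3946,.2189,.176],21.1,1)"
```

```text
call 0 xyz [-0.0017, 0.0002, 0.1527] dr [-0.0016, 0.0035, -0.0078]
```

```bash
python3 -c "
from h import *
st()
plan([.3946,.2189,.176],21.1,1)"
```

```text
t1.40 p [0.3939 0.221  0.3286] yh 20.65 tz [-3.0e-04 -3.8e-03 -1.0e+00] F [ 0.87 -5.91 -0.01] M [-0.347 -0.063 -0.045] w 0.0514 gf 0.0 q [-0.85  0.32  0.28  2.12 -0.13  0.71 -0.12]
call 0 xyz [-0.0017, 0.0002, 0.1527] dr [-0.0016, 0.0035, -0.0078]
```

In the tool's units: 0.125 m / 0.2 = 0.625, -0.008 m / 0.2 = -0.04.

>>> play_rows(xyz=[[-0.02,0,0.15],[-0.04,0,0.3],[-0.04,0,0.45],[-0.04,0,0.55],[-0.04,0,0.625]], dr=[[0,0,0],[0,0,0],[0,0,0],[0,0,0],[0,0,0]], hand=[0.6,0.6,0.6,0.6,0.6])

```text
t: 1.82
ee_pos: [0.394, 0.2198, 0.2027]
eef_rot: [-0.001, 0.564, 0.826, -0.001]
force: [0.5, 0.3, 0.0]
grip_width: 0.0514
gripper_force: 0.0
```

```bash
python3 -c "
from h import *
st()
plan([.3946,.2189,.176],21.1,1)"
```

```text
t1.82 p [0.394  0.2198 0.2027] yh 21.39 tz [-0.0023 -0.0015 -1.    ] F [0.51 0.34 0.01] M [-0.006 -0.041 -0.038] w 0.0514 gf 0.0 q [-0.76  0.58  0.18  2.17 -0.24  0.42 -0.01]
call 0 xyz [-0.001, 0.0003, 0.0267] dr [-0.0027, 0.0006, 0.005]
```

In the tool's units: 0.027 m / 0.2 = 0.135, 0.026 m / 0.2 = 0.13.

>>> play_rows(xyz=[[0,0,0.065],[0,0,0.11],[0,0,0.13],[0,0,0.135],[0,0,0.135]], dr=[[0,0,0],[0,0,0],[0,0,0],[0,0,0],[0,0,0]], hand=[0.6,0.6,0.6,0.4,0.2])

```text
t: 2.23
ee_pos: [0.3949, 0.2202, 0.1779]
eef_rot: [0.0, 0.564, 0.826, 0.0]
force: [-0.3, -0.2, 0.4]
grip_width: 0.028
gripper_force: 0.0
```

>>> play_rows(xyz=[[0,0,0],[0,0,0],[0,0,0],[0,0,0],[0,0,0]], dr=[[0,0,0],[0,0,0],[0,0,0],[0,0,0],[0,0,0]], hand=[0,0,0,0,0])

```text
t: 2.65
ee_pos: [0.3949, 0.2202, 0.1784]
eef_rot: [0.0, 0.564, 0.826, 0.0]
force: [-1.0, -0.8, 7.6]
grip_width: 0.0154
gripper_force: 59.2
```

```bash
python3 -c "
from h import *
st()"
```

```text
t2.65 p [0.3949 0.2202 0.1784] yh 21.36 tz [ 6.e-04  6.e-04 -1.e+00] F [-0.99 -0.78  7.61] M [-0.232  0.345 -0.128] w 0.0154 gf 59.2 q [-0.73  0.63  0.15  2.17 -0.26  0.36  0.01]
```

```bash
python3 -c "
from h import *
s=bot.read_state();s=dict(s);s['ee_pos']=np.array([.395,.2202,.238])
plan([.515,-.13,.40],0.9,3,s)
print(ray('top',(375,190),.17),ray('top',(366,200),0))"
```

```text
call 0 xyz [-0.1233, -0.0052, -0.054] dr [0.0002, -0.0002, 0.119]
call 1 xyz [-0.123, 0.0094, -0.054] dr [0.0002, -0.0002, 0.119]
call 2 xyz [-0.121, 0.024, -0.054] dr [0.0002, -0.0002, 0.119]
[ 0.42477218 -0.35780079  0.17      ] [ 0.42497413 -0.38074746  0.        ]
```

>>> play_rows(xyz=[[0,0,-0.05],[0,0,-0.1],[0,0,-0.175],[0,0,-0.25],[0,0,-0.3]], dr=[[0,0,0],[0,0,0],[0,0,0],[0,0,0],[0,0,0]], hand=[0,0,0,0,0])

```text
t: 3.07
ee_pos: [0.3951, 0.2202, 0.2396]
eef_rot: [0.0, 0.564, 0.826, 0.001]
force: [0.0, -0.7, -4.1]
grip_width: 0.0159
gripper_force: 59.2
```

In the tool's units: -0.123 m / 0.2 = -0.615, -0.001 m / 0.2 = -0.005, 0.119 rad / 6.2832 = 0.0189.

>>> play_rows(xyz=[[-0.1,-0.005,-0.05],[-0.225,-0.01,-0.1],[-0.35,-0.015,-0.15],[-0.485,-0.02,-0.21],[-0.615,-0.025,-0.27]], dr=[[0,0,0.0032],[0,0,0.0072],[0,0,0.0111],[0,0,0.0151],[0,0,0.0189]], hand=[0,0,0,0,0])

```text
t: 3.48
ee_pos: [0.4349, 0.1024, 0.2928]
eef_rot: [0.0, 0.612, 0.791, 0.0]
force: [-0.3, -0.0, -2.6]
grip_width: 0.0153
gripper_force: 59.2
```

In the tool's units: -0.123 m / 0.2 = -0.615, -0.098 m / 0.2 = -0.49, 0.119 rad / 6.2832 = 0.0189.

>>> play_rows(xyz=[[-0.125,0.01,-0.05],[-0.25,0.02,-0.11],[-0.37,0.03,-0.165],[-0.49,0.04,-0.22],[-0.615,0.045,-0.27]], dr=[[0,0,0.0038],[0,0,0.0076],[0,0,0.0115],[0,0,0.0151],[0,0,0.0189]], hand=[0,0,0,0,0])

```text
t: 3.9
ee_pos: [0.4746, -0.0141, 0.347]
eef_rot: [0.0, 0.658, 0.753, 0.0]
force: [0.0, -0.4, -3.5]
grip_width: 0.0156
gripper_force: 59.2
```

In the tool's units: -0.121 m / 0.2 = -0.605, -0.106 m / 0.2 = -0.53, 0.119 rad / 6.2832 = 0.0189.

>>> play_rows(xyz=[[-0.15,0.03,-0.065],[-0.3,0.06,-0.13],[-0.425,0.085,-0.19],[-0.53,0.105,-0.235],[-0.605,0.12,-0.27]], dr=[[0,0,0.0048],[0,0,0.0095],[0,0,0.0135],[0,0,0.017],[0,0,0.0189]], hand=[0,0,0,0,0])

```text
t: 4.32
ee_pos: [0.5146, -0.1322, 0.4014]
eef_rot: [0.001, 0.703, 0.712, 0.0]
force: [0.7, -0.7, -2.4]
grip_width: 0.0152
gripper_force: 59.2
```

>>> play_rows(xyz=[[0,0,0],[0,0,0],[0,0,0],[0,0,0],[0,0,0]], dr=[[0,0,0],[0,0,0],[0,0,0],[0,0,0],[0,0,0]], hand=[0,0,0,0,0])

```text
t: 4.73
ee_pos: [0.5143, -0.1286, 0.3993]
eef_rot: [-0.001, 0.701, 0.713, -0.0]
force: [0.3, 0.2, -3.1]
grip_width: 0.0155
gripper_force: 59.2
```

Run:
```python
from h import *
s=st();w=bot.get_image("wrist");cv2.imwrite("pics/w2.png",w);import pickle;pickle.dump(s,open("s2.pkl","wb"))
for p in[(.555,-.13,.078),(.555,-.13,.0)]:print(wproj(p,s))
```

```text
t4.73 p [ 0.5143 -0.1286  0.3993] yh 1.02 tz [-1.1e-03  7.0e-04 -1.0e+00] F [ 0.31  0.17 -3.09] M [ 0.031  0.018 -0.011] w 0.0155 gf 59.2 q [-0.21  0.36  0.47  1.88 -0.2   0.94  0.36]
[293.88366812 175.33179048]
[285.99428318 158.281278  ]
```

View pics/w2.png

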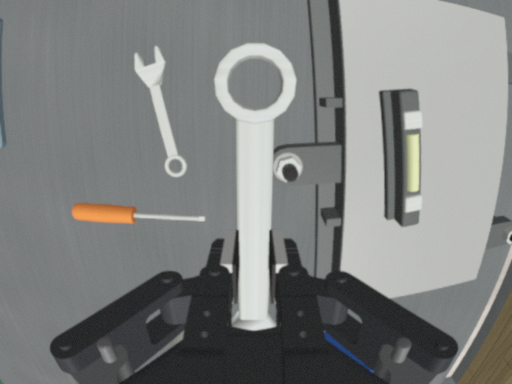

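The spanner is held straight (ring at (255,85)), the nut is at (288,166) with the dark stud top at (291,173), and the plate's front wall is to the right, at x≈325–340.

Run:
```python
from h import *;import pickle
s=pickle.load(open("s2.pkl","rb"));w=cv2.imread("pics/w2.png");g=w.min(2)
print(g[150:186,276:306:1][::2,::2])
big=cv2.resize(w[145:190,270:345],None,fx=10,fy=10,interpolation=cv2.INTER_CUBIC);cv2.imwrite("pics/c3.png",big)
# plate top edge, subpixel along rows
W=[];rows=range(10,280,6)
for r in rows:
    row=cv2.GaussianBlur(w[...,1],(3,3),0)[r,320:380].astype(int);d=np.diff(row);k=np.argmax(d);
    x=320+k+.5
    W.append(wray((x,r),.06,s)[:2])
W=np.array(W)
vx=cv2.fitLine(W.astype(np.float32),cv2.DIST_HUBER,0,.001,.001).ravel();print(vx,"yaw",np.degrees(np.arctan2(vx[1],vx[0]))%180-90)
nrm=np.array([vx[1],-vx[0]]);print(((W-vx[2:])@nrm*1000).round(1))
```

```text
[[ 60  82 109 111 117 112 117 116 114 113 114 116 117 115 116]
 [ 96 112 116 121 129 137 141 141 128 119 115 113 114 114 116]
 [113 120 140 164 178 180 180 178 173 163 131 117 116 114 116]
 [122 158 178 180 178 171 157 147 168 182 174 143 116 116 118]
 [155 178 163 147 142 145 160 182 191 181 182 175 132 116 116]
 [180 168 153 172 185 206 211 217 214 203 180 183 166 123 115]
 [183 150 199 209 214 213 201 201 211 216 199 178 180 135 118]
 [179 153 207 215 191 132  98 101 137 195 212 200 180 153 115]
 [173 159 211 194 104  79  67  66  68 117 197 214 202 162 116]
 [157 196 213 144  65  58  55  60  54  63 155 212 205 156 116]
 [154 204 210 122  68  53  55  57  56  60  96 198 198 143 116]
 [180 216 214 130  60  57  61  58  57  55  64 166 183 127 118]
 [185 211 216 167  62  56  62  62  61  60  62 140 151 120 116]
 [165 189 208 198  91  60  61  60  56  58  71 129 121 119 120]
 [125 155 185 202 154  70  60  61  67  66 100 127 120 118 119]
 [119 122 140 168 189 154  82  70  73  92 114 120 121 119 119]
 [122 121 121 124 138 148 116 108 113 119 121 118 119 118 120]
 [123 120 121 122 121 119 123 119 117 118 120 116 121 123 119]]
[ 0.08511255 -0.9963713   0.6097623  -0.0718936 ] yaw 4.8824997
[ -0.5   0.1  -0.4   0.2  -0.4   0.    0.5  -0.2   0.2   0.6  -0.2   0.1
   0.4  -0.4  -0.2  -0.    0.2   0.3   0.4  -0.6  -0.5  -0.5  -0.5  -0.5
  -0.6   0.5   0.4   0.3   0.1  -0.1  -0.3  -0.6   0.4   0.   -0.3  -0.7
   0.1  -0.3   0.5  -0.1  -0.6   0.1   0.8   0.1 -15.8]
```

View pics/c3.png

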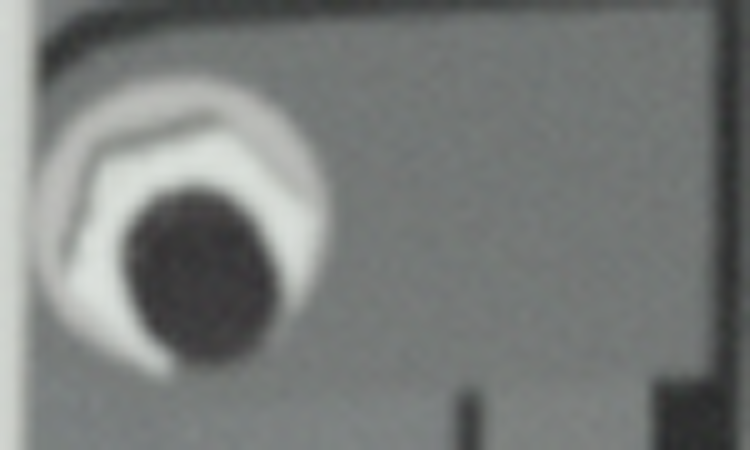

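Run:
```python
from h import *;import pickle
s=pickle.load(open("s2.pkl","rb"));w=cv2.imread("pics/w2.png")
a=wray((290,173),.078,s);b=wray((289,170.8),.0605,s);print(a,b)
n=np.array([.9964,.0851]);t=np.array([-.0851,.9964]);e=np.array([.60976,-.07189])
for p in(a,b):print("dist to wall",n@(e-p[:2]),"plate-y",t@p[:2])
for q in[(330,147.3),(330,183.3),(330,165.5)]:
  p=wray(q,.048,s);print(p,"plate-y",t@p[:2])
# spanner in hand: top z? 
for z in(.22,.232):
  wspan(w,s,(212,40,300,325),zt=z)
```

```text
[ 0.55087412 -0.12762425  0.078     ] [ 0.5519603  -0.13005934  0.0605    ]
dist to wall 0.0634168789164987 plate-y -0.174044192775297
dist to wall 0.06254183123985396 plate-y -0.17656295148293943
[ 0.59853442 -0.10514144  0.048     ] plate-y -0.15569820695152697
[ 0.60224185 -0.14714357  0.048     ] plate-y -0.19786463830069143
[ 0.60027064 -0.12604958  0.048     ] plate-y -0.17667883503928922
shank [ 0.5145 -0.0896] deg -89.66 span -0.0667 0.1038 O_ring [ 0.5153 -0.2289] O_tip [ 0.515  -0.1794] width 0.033 ringc -0.0011
shank [ 0.5143 -0.0861] deg -89.59 span -0.0612 0.0954 O_ring [ 0.5153 -0.2309] O_tip [ 0.5149 -0.1675] width 0.0339 ringc -0.001
```

```bash
python3 -c "
from h import *
s=bot.read_state();print(s['ee_pos'])
plan([.550,.032,.24],0.9,2,s)"
```

```text
[ 0.514434   -0.12877295  0.39936449]
call 0 xyz [0.08, 0.0193, 0.0797] dr [-0.0004, -0.0003, 0.0009]
call 1 xyz [0.0801, 0.0192, 0.0797] dr [-0.0004, -0.0003, 0.0009]
```

In the tool's units: 0.08 m / 0.2 = 0.4, 0.062 m / 0.2 = 0.31, 0.001 rad / 6.2832 = 0.0002.

>>> play_rows(xyz=[[0.06,0.015,0.05],[0.14,0.035,0.125],[0.225,0.055,0.215],[0.31,0.075,0.31],[0.4,0.095,0.4]], dr=[[0,0,0],[0,0,0],[0,0,0],[0,0,0],[0,0,0.0002]], hand=[0,0,0,0,0])

```text
t: 5.2
ee_pos: [0.5323, -0.0474, 0.3181]
eef_rot: [-0.0, 0.702, 0.713, -0.0]
force: [0.2, -0.5, -3.0]
grip_width: 0.0158
gripper_force: 59.2
```

In the tool's units: 0.08 m / 0.2 = 0.4, 0.072 m / 0.2 = 0.36, 0.001 rad / 6.2832 = 0.0002.

>>> play_rows(xyz=[[0.1,0.025,0.1],[0.2,0.05,0.2],[0.29,0.07,0.29],[0.36,0.085,0.36],[0.4,0.095,0.4]], dr=[[0,0,0],[0,0,0],[0,0,0],[0,0,0],[0,0,0.0002]], hand=[0,0,0,0,0])

```text
t: 5.62
ee_pos: [0.5494, 0.0345, 0.2371]
eef_rot: [-0.002, 0.701, 0.713, -0.001]
force: [-1.1, -0.4, -1.9]
grip_width: 0.0155
gripper_force: 59.2
```

In the tool's units: 0.055 m / 0.2 = 0.275, 0.05 m / 0.2 = 0.25.

>>> play_rows(xyz=[[0,0,0.05],[0,0,0.125],[0,0,0.2],[0,0,0.25],[0,0,0.275]], dr=[[0,0,0],[0,0,0],[0,0,0],[0,0,0],[0,0,0]], hand=[0,0,0,0,0])

```text
t: 6.03
ee_pos: [0.5496, 0.03, 0.1835]
eef_rot: [-0.0, 0.702, 0.712, -0.001]
force: [0.5, -0.6, -2.7]
grip_width: 0.0154
gripper_force: 59.2
```

```bash
python3 -c "
from h import *
s=st()
plan([.550,.032,.1778],0.9,1,s)
w=bot.get_image('wrist');cv2.imwrite('pics/w3.png',w)
w=bot.get_image('top');cv2.imwrite('pics/t3.png',w)
"
```

```text
t6.03 p [0.5496 0.03   0.1835] yh 0.75 tz [-1.5e-03 -7.0e-04 -1.0e+00] F [ 0.54 -0.61 -2.67] M [0.006 0.052 0.008] w 0.0154 gf 59.2 q [-0.35  0.73  0.29  1.93 -0.37  0.54  0.2 ]
call 0 xyz [0.002, 0.0004, 0.0057] dr [-0.0015, 0.0007, -0.0027]
```

In the tool's units: 0.006 m / 0.2 = 0.03, 0.002 m / 0.2 = 0.01.

>>> play_rows(xyz=[[0,0,0.01],[0,0,0.02],[0,0,0.03],[0,0,0.03],[0,0,0.03]], dr=[[0,0,0],[0,0,0],[0,0,0],[0,0,0],[0,0,0]], hand=[0,0,0,0,0])

```text
t: 6.55
ee_pos: [0.5502, 0.0309, 0.1789]
eef_rot: [0.0, 0.702, 0.712, 0.0]
force: [-1.0, 0.0, -2.5]
grip_width: 0.0153
gripper_force: 59.2
```

In the tool's units: -0.035 m / 0.2 = -0.175, -0.03 m / 0.2 = -0.15.

>>> play_rows(xyz=[[-0.035,0,0],[-0.075,0,0],[-0.115,0,0],[-0.15,0,0],[-0.175,0,0]], dr=[[0,0,0],[0,0,0],[0,0,0],[0,0,0],[0,0,0]], hand=[0,0,0,0,0])

```text
t: 6.97
ee_pos: [0.5506, -0.0061, 0.1788]
eef_rot: [0.0, 0.703, 0.711, -0.0]
force: [-0.5, -0.2, -2.2]
grip_width: 0.0156
gripper_force: 59.2
```

```bash
python3 -c "
from h import *
s=st()
plan([.5508,-.0282,.1775],0.9,1,s)
"
```

```text
t6.97 p [ 0.5506 -0.0061  0.1788] yh 0.70 tz [ 1.e-04 -8.e-04 -1.e+00] F [-0.45 -0.18 -2.24] M [-0.018  0.018 -0.002] w 0.0156 gf 59.2 q [-0.28  0.74  0.28  1.93 -0.37  0.53  0.26]
call 0 xyz [-0.0221, -0.0001, 0.0013] dr [0.0001, 0.0008, -0.0034]
```

In the tool's units: -0.012 m / 0.2 = -0.06, -0.01 m / 0.2 = -0.05.

>>> play_rows(xyz=[[-0.015,0,0.005],[-0.03,0,0.005],[-0.04,0,0.005],[-0.05,0,0.005],[-0.06,0,0.005]], dr=[[0,0,0],[0,0,0],[0,0,0],[0,0,0],[0,0,0]], hand=[0,0,0,0,0])

```text
t: 7.38
ee_pos: [0.5516, -0.0143, 0.1785]
eef_rot: [-0.001, 0.702, 0.713, 0.002]
force: [-1.5, 7.1, 6.2]
grip_width: 0.0159
gripper_force: 60.3
```

```bash
python3 -c "
from h import *
s=st()
"
```

```text
t7.38 p [ 0.5516 -0.0143  0.1785] yh 0.89 tz [ 0.0013  0.0033 -1.    ] F [-1.49  7.1   6.15] M [ 1.445  0.181 -0.087] w 0.0159 gf 60.3 q [-0.26  0.74  0.27  1.93 -0.37  0.53  0.28]
```

In the tool's units: -0.003 m / 0.2 = -0.015, -0.002 m / 0.2 = -0.01.

>>> play_rows(xyz=[[0,0,-0.0025],[-0.005,0,-0.0025],[-0.01,0,-0.0025],[-0.015,0,-0.0025],[-0.015,0,-0.0025]], dr=[[0,0,0],[0,0,0],[0,0,0],[0,0,0],[0,0,0]], hand=[0,0,0,0,0])

```text
t: 7.8
ee_pos: [0.5512, -0.0188, 0.1785]
eef_rot: [0.0, 0.702, 0.712, 0.001]
force: [0.7, 5.0, 5.0]
grip_width: 0.0152
gripper_force: 60.2
```

```bash
python3 -c "
from h import *
s=st()
"
```

```text
t7.80 p [ 0.5512 -0.0188  0.1785] yh 0.83 tz [ 8.e-04  8.e-04 -1.e+00] F [0.68 5.   4.98] M [1.066 0.025 0.009] w 0.0152 gf 60.2 q [-0.25  0.74  0.27  1.93 -0.37  0.53  0.29]
```

In the tool's units: -0.005 m / 0.2 = -0.025, -0.001 m / 0.2 = -0.005.

>>> play_rows(xyz=[[-0.005,0,-0.0015],[-0.01,0,-0.0025],[-0.015,0,-0.0025],[-0.02,0,-0.0025],[-0.025,0,-0.0025]], dr=[[0,0,0],[0,0,0],[0,0,0],[0,0,0],[0,0,0]], hand=[0,0,0,0,0])

```text
t: 8.22
ee_pos: [0.5508, -0.0245, 0.1786]
eef_rot: [-0.0, 0.702, 0.712, -0.0]
force: [0.6, 1.9, -0.1]
grip_width: 0.0156
gripper_force: 59.6
```

```bash
python3 -c "
from h import *
s=st()
"
```

```text
t8.22 p [ 0.5508 -0.0245  0.1786] yh 0.79 tz [-4.e-04 -2.e-04 -1.e+00] F [ 0.58  1.95 -0.08] M [ 0.523 -0.012  0.005] w 0.0156 gf 59.6 q [-0.24  0.74  0.27  1.93 -0.37  0.53  0.29]
```

Sliding freely; small steps until the stop.

In the tool's units: -0.004 m / 0.2 = -0.02, -0.003 m / 0.2 = -0.015.

>>> play_rows(xyz=[[-0.005,0,0],[-0.01,0,0],[-0.015,0,0],[-0.02,0,0],[-0.02,0,0]], dr=[[0,0,0],[0,0,0],[0,0,0],[0,0,0],[0,0,0]], hand=[0,0,0,0,0])

```text
t: 8.63
ee_pos: [0.5508, -0.0284, 0.1786]
eef_rot: [-0.0, 0.702, 0.712, -0.0]
force: [0.4, 1.3, -1.1]
grip_width: 0.0155
gripper_force: 59.4
```

In the tool's units: -0.003 m / 0.2 = -0.015, -0.002 m / 0.2 = -0.01.

>>> play_rows(xyz=[[-0.005,0,0],[-0.01,0,0],[-0.015,0,0],[-0.015,0,0],[-0.015,0,0]], dr=[[0,0,0],[0,0,0],[0,0,0],[0,0,0],[0,0,0]], hand=[0,0,0,0,0])

```text
t: 9.05
ee_pos: [0.5509, -0.0291, 0.1786]
eef_rot: [-0.001, 0.701, 0.713, 0.001]
force: [-0.5, 7.6, 0.6]
grip_width: 0.0156
gripper_force: 59.5
```

```bash
python3 -c "
from h import *
s=st()
"
```

```text
t9.05 p [ 0.5509 -0.0291  0.1786] yh 0.91 tz [-0.001   0.0027 -1.    ] F [-0.45  7.56  0.59] M [ 1.613  0.14  -0.078] w 0.0156 gf 59.5 q [-0.23  0.74  0.27  1.92 -0.37  0.53  0.31]
```

>>> play_rows(xyz=[[-0.005,0,0],[-0.01,0,0],[-0.01,0,0],[-0.01,0,0],[-0.01,0,0]], dr=[[0,0,0],[0,0,0],[0,0,0],[0,0,0],[0,0,0]], hand=[0,0,0,0,0])

```text
t: 9.47
ee_pos: [0.551, -0.0297, 0.1786]
eef_rot: [-0.002, 0.701, 0.713, 0.001]
force: [-0.6, 11.8, 0.6]
grip_width: 0.0152
gripper_force: 59.6
```

```bash
python3 -c "
from h import *
s=st()
"
```

```text
t9.47 p [ 0.551  -0.0297  0.1786] yh 0.97 tz [-0.0013  0.0047 -1.    ] F [-0.6  11.79  0.61] M [ 2.488  0.144 -0.016] w 0.0152 gf 59.6 q [-0.23  0.74  0.27  1.92 -0.37  0.53  0.31]
```

In the tool's units: -0.02 m / 0.2 = -0.1, -0.005 m / 0.2 = -0.025.

>>> play_rows(xyz=[[0,0,0],[0,0,0],[0,0,0],[0,0,-0.025],[0,0,-0.1]], dr=[[0,0,0],[0,0,0],[0,0,0],[0,0,0],[0,0,0]], hand=[0.2,0.32,0.32,0.32,0.32])

```text
t: 9.88
ee_pos: [0.5502, -0.0341, 0.1978]
eef_rot: [-0.001, 0.703, 0.712, -0.001]
force: [-0.8, -0.7, 0.4]
grip_width: 0.0275
gripper_force: 0.0
```

In the tool's units: -0.135 m / 0.2 = -0.675, -0.125 m / 0.2 = -0.625.

>>> play_rows(xyz=[[0,0,-0.15],[0,0,-0.325],[0,0,-0.5],[0,0,-0.625],[0,0,-0.675]], dr=[[0,0,0],[0,0,0],[0,0,0],[0,0,0],[0,0,0]], hand=[0.32,0.32,0.32,0.6,0.6])

```text
t: 10.3
ee_pos: [0.5521, -0.0345, 0.338]
eef_rot: [0.002, 0.703, 0.711, 0.002]
force: [0.9, -0.2, 0.0]
grip_width: 0.0501
gripper_force: 0.0
```

```bash
python3 -c "
from h import *
s=st()
plan([.5525,-.1293,.33],45,2,s)
"
```

```text
t10.30 p [ 0.5521 -0.0345  0.338 ] yh 0.70 tz [ 6.4e-03 -5.0e-04 -1.0e+00] F [ 0.9  -0.18  0.01] M [ 0.025 -0.045 -0.03 ] w 0.0501 gf 0.0 q [-0.33  0.48  0.4   1.88 -0.25  0.83  0.21]
call 0 xyz [-0.0474, -0.0004, 0.004] dr [0.0029, 0.0015, -0.3866]
call 1 xyz [-0.0437, -0.0182, 0.004] dr [0.0029, 0.0015, -0.3866]
```

In the tool's units: -0.047 m / 0.2 = -0.235, 0.004 m / 0.2 = 0.02, -0.386 rad / 6.2832 = -0.0614.

>>> play_rows(xyz=[[-0.04,0,0],[-0.09,0,0],[-0.14,0,0.01],[-0.19,0,0.015],[-0.235,0,0.02]], dr=[[0,0,-0.0095],[0,0,-0.0223],[0,0,-0.035],[0,0,-0.0477],[0,0,-0.0614]], hand=[0.6,0.6,0.6,0.6,0.6])

```text
t: 10.72
ee_pos: [0.5513, -0.0815, 0.3293]
eef_rot: [-0.0, 0.551, 0.834, -0.001]
force: [-0.1, 0.6, 0.5]
grip_width: 0.051
gripper_force: 0.0
```

In the tool's units: -0.044 m / 0.2 = -0.22, -0.038 m / 0.2 = -0.19, -0.386 rad / 6.2832 = -0.0614.

>>> play_rows(xyz=[[-0.05,-0.02,0],[-0.1,-0.04,0],[-0.15,-0.06,0.01],[-0.19,-0.08,0.015],[-0.22,-0.09,0.02]], dr=[[0,0,-0.0143],[0,0,-0.0286],[0,0,-0.0414],[0,0,-0.0525],[0,0,-0.0614]], hand=[0.6,0.6,0.6,0.6,0.6])

```text
t: 11.13
ee_pos: [0.5516, -0.1296, 0.3252]
eef_rot: [-0.0, 0.382, 0.924, -0.001]
force: [-0.3, -0.1, -0.4]
grip_width: 0.0514
gripper_force: 0.0
```

>>> play_rows(xyz=[[0,0,0],[0,0,0],[0,0,0],[0,0,0],[0,0,0]], dr=[[0,0,0],[0,0,0],[0,0,0],[0,0,0],[0,0,0]], hand=[0.6,0.6,0.6,0.6,0.6])

```text
t: 11.55
ee_pos: [0.5524, -0.1271, 0.3257]
eef_rot: [-0.0, 0.382, 0.924, 0.0]
force: [0.2, 0.2, 0.4]
grip_width: 0.0513
gripper_force: 0.0
```

Run:
```python
from h import *;import pickle
s=st();w=bot.get_image("wrist");cv2.imwrite("pics/w4.png",w);pickle.dump(s,open("s4.pkl","wb"))
u=wproj((.5525,-.1293,.0605),s);print(u,wproj((.5525,-.1293,.078),s));u=u.astype(int)
c=w[u[1]-30:u[1]+30,u[0]-35:u[0]+35]
a=cv2.resize(c,(560,480),interpolation=cv2.INTER_CUBIC);b=cv2.resize(w,(240,180))
o=np.zeros((480,800,3),np.uint8);o[:,:560]=a;o[:180,560:]=b;cv2.imwrite("pics/c4.png",o);print(u)
```

```text
t11.55 p [ 0.5524 -0.1271  0.3257] yh 45.05 tz [-0.e+00  1.e-04 -1.e+00] F [0.24 0.16 0.41] M [0.036 0.007 0.039] w 0.0513 gf 0.0 q [-0.02  0.5   0.21  1.84 -0.14  0.82  1.05]
[250.92161643 192.97797804] [250.73472702 200.51491499]
[250 192]
```

View pics/c4.png

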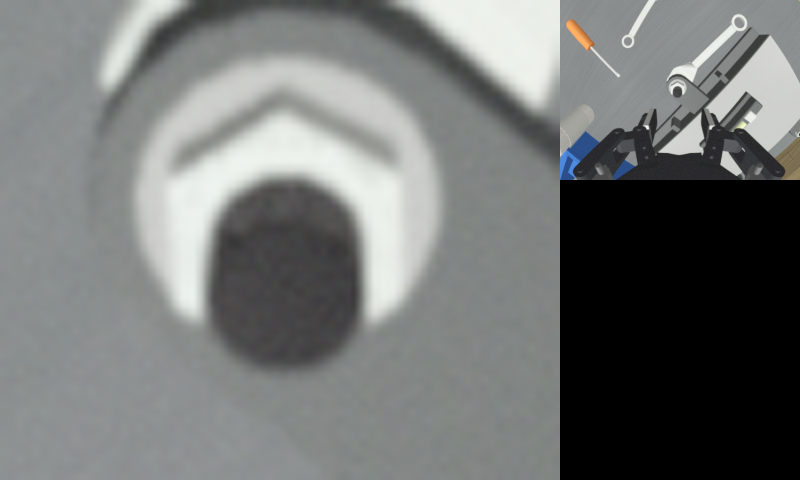

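The crop shows the nut's flats vertical, i.e. square to tool y at 45°, with the centre at crop column 285. The inset shows the spanner on the screw with its shank along the plate front. Going down onto the nut.

In the tool's units: 0.099 m / 0.2 = 0.495, -0.002 m / 0.2 = -0.01.

>>> play_rows(xyz=[[-0.005,-0.01,0.1],[-0.005,-0.01,0.225],[-0.005,-0.01,0.35],[-0.005,-0.01,0.45],[-0.005,-0.01,0.495]], dr=[[0,0,0],[0,0,0],[0,0,0],[0,0,0],[0,0,0]], hand=[0.6,0.6,0.6,0.6,0.6])

```text
t: 12.02
ee_pos: [0.5506, -0.1292, 0.2242]
eef_rot: [-0.002, 0.382, 0.924, -0.0]
force: [-0.2, 0.4, 0.2]
grip_width: 0.0514
gripper_force: 0.0
```

In the tool's units: 0.003 m / 0.2 = 0.015, 0.002 m / 0.2 = 0.01.

>>> play_rows(xyz=[[0,0,0.01],[0,0,0.015],[0,0,0.015],[0,0,0.015],[0,0,0.015]], dr=[[0,0,0],[0,0,0],[0,0,0],[0,0,0],[0,0,0]], hand=[0.5,0.4,0.4,0.4,0.4])

```text
t: 12.43
ee_pos: [0.5521, -0.1299, 0.2248]
eef_rot: [0.001, 0.382, 0.924, 0.0]
force: [-0.2, -0.9, -0.6]
grip_width: 0.0341
gripper_force: 0.0
```

```bash
python3 -c "
from h import *
s=st()
plan([.5515,-.129,.2235],45,1,s)
"
```

```text
t12.43 p [ 0.5521 -0.1299  0.2248] yh 45.03 tz [ 2.e-03 -3.e-04 -1.e+00] F [-0.19 -0.91 -0.58] M [-0.025  0.02  -0.011] w 0.0341 gf 0.0 q [ 0.02  0.66  0.17  1.88 -0.18  0.62  1.09]
call 0 xyz [0.0011, 0.0002, 0.0013] dr [0.0012, 0.0016, 0.0006]
```

In the tool's units: 0.001 m / 0.2 = 0.005.

>>> play_rows(xyz=[[0,0,0.005],[0,0,0.005],[0,0,0.005],[0,0,0.005],[0,0,0.005]], dr=[[0,0,0],[0,0,0],[0,0,0],[0,0,0],[0,0,0]], hand=[0.3,0.2,0.1,0,0])

```text
t: 12.85
ee_pos: [0.5518, -0.1303, 0.2237]
eef_rot: [0.001, 0.383, 0.924, -0.0]
force: [-2.1, -0.9, 7.7]
grip_width: 0.0223
gripper_force: 58.5
```

>>> play_rows(xyz=[[0,0,0],[0,0,0],[0,0,0],[0,0,0],[0,0,0]], dr=[[0,0,0],[0,0,0],[0,0,0],[0,0,0],[0,0,0]], hand=[0,0,0,0,0])

```text
t: 13.27
ee_pos: [0.5518, -0.1302, 0.2237]
eef_rot: [0.001, 0.383, 0.924, -0.0]
force: [-3.1, 0.1, 7.7]
grip_width: 0.0217
gripper_force: 58.5
```

```bash
python3 -c "
from h import *
s=st()
"
```

```text
t13.27 p [ 0.5518 -0.1302  0.2237] yh 45.02 tz [ 9.e-04 -4.e-04 -1.e+00] F [-3.06  0.08  7.68] M [-0.066  0.505  0.009] w 0.0217 gf 58.5 q [ 0.02  0.66  0.17  1.88 -0.18  0.62  1.09]
```

In the tool's units: -0.001 m / 0.2 = -0.005, 0.18 rad / 6.2832 = 0.0286.

>>> play_rows(xyz=[[0,0,-0.005],[0,0,-0.005],[0,0,-0.005],[0,0,-0.005],[0,0,-0.005]], dr=[[0,0,0.0032],[0,0,0.0095],[0,0,0.0159],[0,0,0.0223],[0,0,0.0286]], hand=[0,0,0,0,0])

```text
t: 13.68
ee_pos: [0.5517, -0.1302, 0.2239]
eef_rot: [0.001, 0.465, 0.885, -0.0]
force: [1.4, -1.3, -1.1]
grip_width: 0.022
gripper_force: 60.2
```

```bash
python3 -c "
from h import *
s=st()
"
```

```text
t13.68 p [ 0.5517 -0.1302  0.2239] yh 34.57 tz [ 8.e-04 -7.e-04 -1.e+00] F [ 1.4  -1.26 -1.07] M [-0.264 -0.112  0.057] w 0.0220 gf 60.2 q [-0.01  0.66  0.22  1.88 -0.23  0.62  0.95]
```

In the tool's units: 0.3 rad / 6.2832 = 0.0477.

>>> play_rows(xyz=[[0,0,0],[0,0,0],[0,0,0],[0,0,0],[0,0,0]], dr=[[0,0,0.0095],[0,0,0.0191],[0,0,0.0286],[0,0,0.0382],[0,0,0.0477]], hand=[0,0,0,0,0])

```text
t: 14.1
ee_pos: [0.5517, -0.1302, 0.2239]
eef_rot: [0.0, 0.593, 0.806, -0.0]
force: [0.4, -1.3, -0.9]
grip_width: 0.022
gripper_force: 60.2
```

```bash
python3 -c "
from h import *
s=st()
"
```

```text
t14.10 p [ 0.5517 -0.1302  0.2239] yh 17.33 tz [ 7.e-04 -7.e-04 -1.e+00] F [ 0.38 -1.3  -0.9 ] M [-0.325 -0.092  0.035] w 0.0220 gf 60.2 q [-0.07  0.67  0.3   1.88 -0.32  0.63  0.73]
```

In the tool's units: 0.2 rad / 6.2832 = 0.0318.

>>> play_rows(xyz=[[0,0,0],[0,0,0],[0,0,0],[0,0,0],[0,0,0]], dr=[[0,0,0.008],[0,0,0.0159],[0,0,0.0239],[0,0,0.0318],[0,0,0.0318]], hand=[0,0,0,0,0])

```text
t: 14.52
ee_pos: [0.5517, -0.1301, 0.2239]
eef_rot: [0.001, 0.67, 0.743, -0.0]
force: [0.5, -1.8, -0.3]
grip_width: 0.0219
gripper_force: 60.2
```

```bash
cat >> h.py <<'E'
def tq():
    for _ in range(1):
        s=bot.read_state();Rm,p=toolpose(s);print("t%.2f yh %.2f Mz %.3f F"%(s["t"],np.degrees(np.arctan2(Rm[1,1],Rm[0,1])),s["wrist_torque"][2]),np.round(s["force"],1),"q7 %.2f"%s["joint_positions"][6],"Tq7 %.3f"%s["joint_torque"][6])
E
python3 -c "from h import *;tq()"
```

```text
t14.52 yh 5.93 Mz -0.071 F [ 0.5 -1.8 -0.3] q7 0.57 Tq7 -0.460
```

In the tool's units: 0.1 rad / 6.2832 = 0.0159.

>>> play_rows(xyz=[[0,0,0],[0,0,0],[0,0,0],[0,0,0],[0,0,0]], dr=[[0,0,0.0032],[0,0,0.0064],[0,0,0.0095],[0,0,0.0127],[0,0,0.0159]], hand=[0,0,0,0,0])

```text
t: 14.93
ee_pos: [0.5517, -0.1302, 0.2239]
eef_rot: [0.0, 0.706, 0.709, 0.0]
force: [0.9, -3.1, -1.1]
grip_width: 0.0218
gripper_force: 60.3
```

```bash
python3 -c "from h import *;tq()"
```

```text
t14.93 yh 0.23 Mz 0.094 F [ 0.9 -3.1 -1.1] q7 0.50 Tq7 0.186
```

In the tool's units: 0.075 rad / 6.2832 = 0.0119.

>>> play_rows(xyz=[[0,0,0],[0,0,0],[0,0,0],[0,0,0],[0,0,0]], dr=[[0,0,0.0024],[0,0,0.0048],[0,0,0.0072],[0,0,0.0095],[0,0,0.0119]], hand=[0,0,0,0,0])

```text
t: 15.35
ee_pos: [0.5517, -0.1301, 0.2239]
eef_rot: [0.0, 0.732, 0.682, 0.0]
force: [1.2, -3.7, 1.4]
grip_width: 0.0219
gripper_force: 60.5
```

```bash
python3 -c "from h import *;tq()"
```

```text
t15.35 yh -4.04 Mz 0.080 F [ 1.2 -3.7  1.4] q7 0.44 Tq7 0.052
```

In the tool's units: 0.06 rad / 6.2832 = 0.0095.

>>> play_rows(xyz=[[0,0,0],[0,0,0],[0,0,0],[0,0,0],[0,0,0]], dr=[[0,0,0.0019],[0,0,0.0038],[0,0,0.0057],[0,0,0.0076],[0,0,0.0095]], hand=[0,0,0,0,0])

```text
t: 15.77
ee_pos: [0.5517, -0.1301, 0.2239]
eef_rot: [0.0, 0.752, 0.66, 0.0]
force: [1.4, -4.8, 1.5]
grip_width: 0.0217
gripper_force: 60.5
```

```bash
python3 -c "from h import *;tq()"
```

```text
t15.77 yh -7.47 Mz 0.166 F [ 1.4 -4.8  1.5] q7 0.39 Tq7 0.007
```

In the tool's units: 0.05 rad / 6.2832 = 0.008.

>>> play_rows(xyz=[[0,0,0],[0,0,0],[0,0,0],[0,0,0],[0,0,0]], dr=[[0,0,0.0016],[0,0,0.0032],[0,0,0.0048],[0,0,0.0064],[0,0,0.008]], hand=[0,0,0,0,0])

```text
t: 16.18
ee_pos: [0.5517, -0.1301, 0.2239]
eef_rot: [0.0, 0.768, 0.641, 0.0]
force: [2.3, -4.9, 2.2]
grip_width: 0.022
gripper_force: 60.6
```

```bash
python3 -c "from h import *;tq()"
```

```text
t16.18 yh -10.30 Mz 0.281 F [ 2.3 -4.9  2.2] q7 0.36 Tq7 -0.161
```

In the tool's units: 0.03 rad / 6.2832 = 0.0048.

>>> play_rows(xyz=[[0,0,0],[0,0,0],[0,0,0],[0,0,0],[0,0,0]], dr=[[0,0,0.001],[0,0,0.0019],[0,0,0.0029],[0,0,0.0038],[0,0,0.0048]], hand=[0,0,0,0,0])

```text
t: 16.6
ee_pos: [0.5517, -0.1301, 0.2238]
eef_rot: [0.0, 0.777, 0.629, 0.0]
force: [0.9, -5.2, 1.8]
grip_width: 0.022
gripper_force: 60.6
```

```bash
python3 -c "from h import *;tq()"
```

```text
t16.60 yh -12.00 Mz 0.331 F [ 0.9 -5.2  1.8] q7 0.33 Tq7 -0.255
```

In the tool's units: 0.04 rad / 6.2832 = 0.0064.

>>> play_rows(xyz=[[0,0,0],[0,0,0],[0,0,0],[0,0,0],[0,0,0]], dr=[[0,0,0.0013],[0,0,0.0025],[0,0,0.0038],[0,0,0.0051],[0,0,0.0064]], hand=[0,0,0,0,0])

```text
t: 17.02
ee_pos: [0.5517, -0.1301, 0.2238]
eef_rot: [0.0, 0.79, 0.614, -0.0]
force: [1.8, -5.6, 2.7]
grip_width: 0.022
gripper_force: 60.6
```

```bash
python3 -c "from h import *;tq()"
```

```text
t17.02 yh -14.29 Mz 0.392 F [ 1.8 -5.6  2.7] q7 0.30 Tq7 -0.280
```

In the tool's units: 0.05 rad / 6.2832 = 0.008.

>>> play_rows(xyz=[[0,0,0],[0,0,0],[0,0,0],[0,0,0],[0,0,0]], dr=[[0,0,0.0016],[0,0,0.0032],[0,0,0.0048],[0,0,0.0064],[0,0,0.008]], hand=[0,0,0,0,0])

```text
t: 17.43
ee_pos: [0.5517, -0.13, 0.2238]
eef_rot: [0.0, 0.805, 0.594, -0.0]
force: [1.9, -5.0, 2.6]
grip_width: 0.0219
gripper_force: 60.7
```

```bash
python3 -c "from h import *;tq()"
```

```text
t17.43 yh -17.13 Mz 0.531 F [ 1.9 -5.   2.6] q7 0.26 Tq7 -0.401
```

Mz is 0.53. One small step more, then hold to read the settled torque.

In the tool's units: 0.025 rad / 6.2832 = 0.004.

>>> play_rows(xyz=[[0,0,0],[0,0,0],[0,0,0],[0,0,0],[0,0,0]], dr=[[0,0,0.0016],[0,0,0.004],[0,0,0.004],[0,0,0.004],[0,0,0.004]], hand=[0,0,0,0,0])

```text
t: 17.85
ee_pos: [0.5517, -0.13, 0.2239]
eef_rot: [0.0, 0.812, 0.584, -0.0]
force: [0.4, -4.8, 2.3]
grip_width: 0.0217
gripper_force: 60.7
```

```bash
python3 -c "from h import *;tq()
w=bot.get_image('wrist');tq()
cv2.imwrite('pics/w5.png',w)"
```

```text
t17.85 yh -18.53 Mz 0.535 F [ 0.4 -4.8  2.3] q7 0.25 Tq7 -0.532
t17.90 yh -18.53 Mz 0.582 F [ 0.7 -6.3  1.9] q7 0.25 Tq7 -0.532
```

In the tool's units: -0.01 m / 0.2 = -0.05.

>>> play_rows(xyz=[[0,0,0],[0,0,0],[0,0,0],[0,0,0],[0,0,-0.05]], dr=[[0,0,0],[0,0,0],[0,0,0],[0,0,0],[0,0,0]], hand=[0.3,0.4,0.5,0.5,0.5])

```text
t: 18.32
ee_pos: [0.5506, -0.1288, 0.2323]
eef_rot: [-0.002, 0.812, 0.584, -0.001]
force: [0.8, -0.2, -0.3]
grip_width: 0.0425
gripper_force: 0.0
```

In the tool's units: -0.1 m / 0.2 = -0.5, -0.09 m / 0.2 = -0.45.

>>> play_rows(xyz=[[0,0,-0.1],[0,0,-0.225],[0,0,-0.35],[0,0,-0.45],[0,0,-0.5]], dr=[[0,0,0],[0,0,0],[0,0,0],[0,0,0],[0,0,0]], hand=[0.5,0.5,0.5,0.5,0.5])

```text
t: 18.73
ee_pos: [0.5521, -0.13, 0.3368]
eef_rot: [0.001, 0.812, 0.584, 0.001]
force: [1.6, -0.3, -0.0]
grip_width: 0.0426
gripper_force: 0.0
```

```bash
python3 -c "
from h import *
s=st()
plan([.5545,-.05,.33],-5,1,s)"
```

```text
t18.73 p [ 0.5521 -0.13    0.3368] yh -18.58 tz [ 3.4e-03  1.0e-04 -1.0e+00] F [ 1.58 -0.34 -0.01] M [-0.019 -0.017 -0.001] w 0.0426 gf 0.0 q [-0.27  0.54  0.57  1.85 -0.37  0.86  0.16]
call 0 xyz [0.0766, -0.0232, 0.0068] dr [0.0033, -0.0008, -0.237]
```

In the tool's units: 0.077 m / 0.2 = 0.385, 0.05 m / 0.2 = 0.25, -0.237 rad / 6.2832 = -0.0377.

>>> play_rows(xyz=[[0.075,-0.02,0],[0.16,-0.05,0],[0.25,-0.075,0.015],[0.335,-0.1,0.025],[0.385,-0.115,0.035]], dr=[[0,0,-0.008],[0,0,-0.0159],[0,0,-0.0239],[0,0,-0.0318],[0,0,-0.0377]], hand=[0.4,0.28,0.28,0.28,0.28])

```text
t: 19.15
ee_pos: [0.554, -0.0451, 0.3252]
eef_rot: [-0.002, 0.734, 0.679, -0.0]
force: [0.2, 0.3, -0.3]
grip_width: 0.0238
gripper_force: 0.0
```

>>> play_rows(xyz=[[0,0,0],[0,0,0],[0,0,0],[0,0,0],[0,0,0]], dr=[[0,0,0],[0,0,0],[0,0,0],[0,0,0],[0,0,0]], hand=[0.28,0.28,0.28,0.28,0.28])

```text
t: 19.57
ee_pos: [0.5542, -0.0506, 0.3268]
eef_rot: [0.0, 0.738, 0.675, -0.0]
force: [0.9, 0.2, 0.6]
grip_width: 0.0241
gripper_force: 0.0
```

Run:
```python
from h import *;import pickle
s=st();w=bot.get_image("wrist");cv2.imwrite("pics/w6.png",w);pickle.dump(s,open("s6.pkl","wb"))
for d in(0,50,80,187):
  print(d,wproj((.552+d*1e-3*np.sin(np.radians(1.5)),-.1295+d*1e-3,.01),s).round(0))
```

```text
t19.57 p [ 0.5542 -0.0506  0.3268] yh -5.10 tz [ 2.e-04 -6.e-04 -1.e+00] F [0.9  0.21 0.56] M [ 0.012 -0.021  0.032] w 0.0241 gf 0.0 q [-0.37  0.52  0.5   1.88 -0.33  0.83  0.22]
0 [258. 244.]
50 [255. 201.]
80 [253. 173.]
187 [246.  64.]
```

View pics/w6.png

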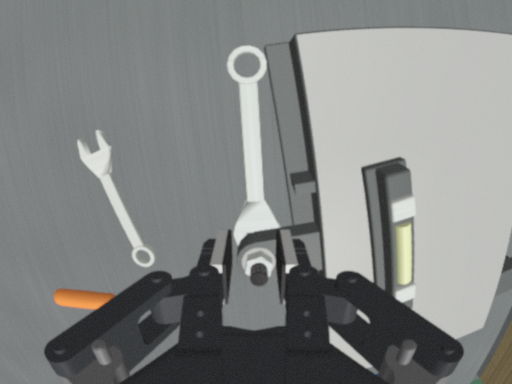

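The view shows the spanner still on the screw, with the ring at (247,64) against the rim edge (x≈268), the shank running down to (256,200), and the nut at (258,260).

Run:
```python
from h import *;import pickle
s=pickle.load(open("s6.pkl","rb"));w=cv2.imread("pics/w6.png");g=w.min(2)
A=[]
for r in range(90,196,4):
    c=np.where(g[r,225:275]>175)[0]+225;A.append(wray(((c[0]+c[-1])/2,r),.01,s)[:2])
A=np.array(A,np.float32);v=cv2.fitLine(A,cv2.DIST_HUBER,0,.001,.001).ravel();v[:2]*=np.sign(v[1]);print(v,"heading tool-y",np.degrees(np.arctan2(v[1],v[0]))-90)
m=(g[35:90,220:275]>175);ys,xs=np.nonzero(m);rc=((xs.min()+xs.max())/2+220,0)
top=ys[xs>0].min()+35;print("ring end",wray((rc[0],top-.5),.01,s))
u=v[:2]; E=wray((rc[0],top-.5),.01,s)[:2];print("origin est",E-u*.206)
y0=-.1295+.085;P=v[2:]+u*((y0-v[3])/u[1]);print("grip",P)
plan([P[0],P[1],.21],np.degrees(np.arctan2(v[1],v[0]))-90,1)
```

```text
[ 0.02915418  0.9995749   0.5552429  -0.00898585] heading tool-y -1.6706543
ring end [0.55869777 0.07499305 0.01      ]
origin est [ 0.55269201 -0.13091937]
grip [ 0.5542071 -0.0445   ]
call 0 xyz [0.006, -0.0006, 0.1168] dr [0.0002, 0.0005, -0.0595]
```

In the tool's units: 0.117 m / 0.2 = 0.585, 0.105 m / 0.2 = 0.525, -0.06 rad / 6.2832 = -0.0095.

>>> play_rows(xyz=[[0.03,0,0.1],[0.03,0,0.25],[0.03,0,0.4],[0.03,0,0.525],[0.03,0,0.585]], dr=[[0,0,-0.0032],[0,0,-0.0064],[0,0,-0.0095],[0,0,-0.0095],[0,0,-0.0095]], hand=[0.28,0.28,0.28,0.28,0.28])

```text
t: 20.03
ee_pos: [0.5536, -0.0438, 0.207]
eef_rot: [-0.001, 0.717, 0.697, -0.001]
force: [-0.6, 0.0, -0.4]
grip_width: 0.0238
gripper_force: 0.0
```

>>> play_rows(xyz=[[0,0,0],[0,0,0],[0,0,0],[0,0,0],[0,0,0]], dr=[[0,0,0],[0,0,0],[0,0,0],[0,0,0],[0,0,0]], hand=[0.28,0.28,0.28,0.28,0.28])

```text
t: 20.45
ee_pos: [0.5555, -0.0436, 0.2111]
eef_rot: [0.001, 0.717, 0.698, 0.001]
force: [0.1, 0.3, -0.0]
grip_width: 0.0237
gripper_force: 0.0
```

```bash
python3 -c "
from h import *
s=st()
plan([.5542,-.0445,.179],-1.67,1,s)"
```

```text
t20.45 p [ 0.5555 -0.0436  0.2111] yh -1.54 tz [ 0.0024  0.     -1.    ] F [ 0.15  0.28 -0.02] M [0.009 0.04  0.037] w 0.0237 gf 0.0 q [-0.29  0.7   0.38  1.92 -0.43  0.6   0.34]
call 0 xyz [-0.001, -0.0013, 0.0321] dr [0.0024, -0.0001, 0.0022]
```

In the tool's units: 0.032 m / 0.2 = 0.16, -0.0007 m / 0.2 = -0.0035.

>>> play_rows(xyz=[[0,-0.0035,0.04],[0,-0.0035,0.08],[0,-0.0035,0.12],[0,-0.0035,0.15],[0,-0.0035,0.16]], dr=[[0,0,0],[0,0,0],[0,0,0],[0,0,0],[0,0,0]], hand=[0.28,0.28,0.28,0.28,0.28])

```text
t: 20.87
ee_pos: [0.5535, -0.0434, 0.1762]
eef_rot: [-0.001, 0.717, 0.697, -0.001]
force: [-0.2, 0.4, -0.2]
grip_width: 0.0238
gripper_force: 0.0
```

```bash
python3 -c "
from h import *
s=st()
plan([.5542,-.0445,.179],-1.67,1,s)"
```

```text
t20.87 p [ 0.5535 -0.0434  0.1762] yh -1.55 tz [-0.0022  0.     -1.    ] F [-0.17  0.37 -0.17] M [0.007 0.013 0.013] w 0.0238 gf 0.0 q [-0.26  0.76  0.34  1.92 -0.46  0.55  0.37]
call 0 xyz [-0.001, 0.0008, -0.0028] dr [-0.0022, 0.0, 0.0021]
```

In the tool's units: -0.001 m / 0.2 = -0.005.

>>> play_rows(xyz=[[0,0,-0.005],[0,0,-0.005],[0,0,-0.005],[0,0,-0.005],[0,0,-0.005]], dr=[[0,0,0],[0,0,0],[0,0,0],[0,0,0],[0,0,0]], hand=[0.28,0.2,0.1,0,0])

```text
t: 21.28
ee_pos: [0.5542, -0.0436, 0.1788]
eef_rot: [0.0, 0.717, 0.698, 0.0]
force: [0.9, -1.0, -2.7]
grip_width: 0.0153
gripper_force: 58.6
```

In the tool's units: 0.004 m / 0.2 = 0.02, 0.003 m / 0.2 = 0.015.

>>> play_rows(xyz=[[0,0,0],[0.005,0,0],[0.01,0,0],[0.015,0,0],[0.02,0,0]], dr=[[0,0,0],[0,0,0],[0,0,0],[0,0,0],[0,0,0]], hand=[0,0,0,0,0])

```text
t: 21.7
ee_pos: [0.5541, -0.0426, 0.1789]
eef_rot: [0.002, 0.717, 0.697, -0.001]
force: [0.5, -11.7, -3.7]
grip_width: 0.0157
gripper_force: 58.6
```

```bash
python3 -c "
from h import *
s=st()"
```

```text
t21.70 p [ 0.5541 -0.0426  0.1789] yh -1.68 tz [ 0.0011 -0.0046 -1.    ] F [  0.48 -11.72  -3.69] M [-2.509 -0.1    0.031] w 0.0157 gf 58.6 q [-0.27  0.75  0.35  1.92 -0.46  0.55  0.36]
```

In the tool's units: 0.003 m / 0.2 = 0.015, 0.002 m / 0.2 = 0.01.

>>> play_rows(xyz=[[0.005,0,0],[0.01,0,0],[0.015,0,0],[0.015,0,0],[0.015,0,0]], dr=[[0,0,0],[0,0,0],[0,0,0],[0,0,0],[0,0,0]], hand=[0,0,0,0,0])

```text
t: 22.12
ee_pos: [0.554, -0.0419, 0.179]
eef_rot: [0.003, 0.718, 0.696, -0.002]
force: [0.5, -14.9, -4.7]
grip_width: 0.0152
gripper_force: 58.7
```

```bash
python3 -c "
from h import *
s=st()"
```

```text
t22.12 p [ 0.554  -0.0419  0.179 ] yh -1.80 tz [ 0.0016 -0.0077 -1.    ] F [  0.54 -14.95  -4.65] M [-3.31  -0.076  0.085] w 0.0152 gf 58.7 q [-0.27  0.75  0.35  1.92 -0.45  0.55  0.35]
```

In the tool's units: 0.006 m / 0.2 = 0.03, 0.004 m / 0.2 = 0.02.

>>> play_rows(xyz=[[0.01,0,0],[0.02,0,0],[0.03,0,0],[0.03,0,0],[0.03,0,0]], dr=[[0,0,0],[0,0,0],[0,0,0],[0,0,0],[0,0,0]], hand=[0,0,0,0,0])

```text
t: 22.53
ee_pos: [0.5543, -0.0316, 0.1788]
eef_rot: [0.0, 0.717, 0.697, -0.0]
force: [0.8, -1.1, -2.9]
grip_width: 0.0154
gripper_force: 59.0
```

```bash
python3 -c "
from h import *
s=st()"
```

```text
t22.53 p [ 0.5543 -0.0316  0.1788] yh -1.62 tz [-0.     -0.0011 -1.    ] F [ 0.78 -1.14 -2.85] M [-0.181 -0.059  0.112] w 0.0154 gf 59.0 q [-0.29  0.75  0.35  1.92 -0.46  0.55  0.34]
```

In the tool's units: 0.015 m / 0.2 = 0.075, -0.0015 m / 0.2 = -0.0075.

>>> play_rows(xyz=[[0.015,0,0],[0.03,-0.0025,0],[0.045,-0.005,0],[0.06,-0.005,0],[0.075,-0.0075,0]], dr=[[0,0,0],[0,0,0],[0,0,0],[0,0,0],[0,0,0]], hand=[0,0,0,0,0])

```text
t: 22.95
ee_pos: [0.5534, -0.0145, 0.1788]
eef_rot: [-0.0, 0.716, 0.698, 0.0]
force: [-0.0, -0.4, -0.6]
grip_width: 0.0157
gripper_force: 59.1
```

```bash
python3 -c "
from h import *
s=st()"
```

```text
t22.95 p [ 0.5534 -0.0145  0.1788] yh -1.50 tz [ 2.e-04  6.e-04 -1.e+00] F [-0.01 -0.42 -0.64] M [-0.187 -0.021  0.044] w 0.0157 gf 59.1 q [-0.32  0.75  0.35  1.92 -0.46  0.55  0.32]
```

>>> play_rows(xyz=[[0.04,-0.005,0],[0.09,-0.015,0],[0.15,-0.04,0],[0.21,-0.08,0],[0.25,-0.11,0]], dr=[[0,0,0],[0,0,0],[0,0,0],[0,0,0],[0,0,0]], hand=[0,0,0,0,0])

```text
t: 23.37
ee_pos: [0.5322, 0.0375, 0.1787]
eef_rot: [-0.0, 0.716, 0.698, 0.0]
force: [0.5, -0.5, -2.7]
grip_width: 0.0157
gripper_force: 59.1
```

In the tool's units: -0.026 m / 0.2 = -0.13, -0.022 m / 0.2 = -0.11.

>>> play_rows(xyz=[[0.01,-0.03,0],[0.01,-0.07,0],[0.01,-0.11,0],[0.01,-0.13,0],[0.01,-0.13,0.0025]], dr=[[0,0,0],[0,0,0],[0,0,0],[0,0,0],[0,0,0]], hand=[0,0,0,0,0])

```text
t: 23.78
ee_pos: [0.5054, 0.0372, 0.1786]
eef_rot: [-0.001, 0.717, 0.697, -0.001]
force: [-6.5, 0.3, 18.2]
grip_width: 0.0156
gripper_force: 61.3
```

>>> play_rows(xyz=[[0,0,0],[0,0,0],[0,0,0],[0,0,0],[0,0,0]], dr=[[0,0,0],[0,0,0],[0,0,0],[0,0,0],[0,0,0]], hand=[0.1,0.3,0.4,0.4,0.4])

```text
t: 24.2
ee_pos: [0.5069, 0.0376, 0.1782]
eef_rot: [0.0, 0.717, 0.697, 0.0]
force: [0.0, -0.1, 0.4]
grip_width: 0.0339
gripper_force: 0.0
```

In the tool's units: -0.13 m / 0.2 = -0.65, -0.1 m / 0.2 = -0.5.

>>> play_rows(xyz=[[0,0,-0.05],[0,0,-0.175],[0,0,-0.325],[0,0,-0.5],[0,0,-0.65]], dr=[[0,0,0],[0,0,0],[0,0,0],[0,0,0],[0,0,0]], hand=[0.4,0.4,0.4,0.4,0.4])

```text
t: 24.62
ee_pos: [0.5067, 0.0375, 0.3105]
eef_rot: [0.0, 0.717, 0.697, 0.0]
force: [1.5, -0.2, 0.7]
grip_width: 0.0341
gripper_force: 0.0
```

```bash
python3 -c "
from h import *
s=st();w=bot.get_image('wrist');a=bot.get_image('scene')
cv2.imwrite('pics/f.png',np.hstack([cv2.resize(w,(400,300)),cv2.resize(a,(400,300))]))"
```

```text
t24.62 p [0.5067 0.0375 0.3105] yh -1.58 tz [ 5.e-04 -1.e-04 -1.e+00] F [ 1.53 -0.25  0.67] M [-0.003 -0.053 -0.001] w 0.0341 gf 0.0 q [-0.56  0.47  0.51  2.01 -0.34  0.74  0.12]
```

View pics/f.png

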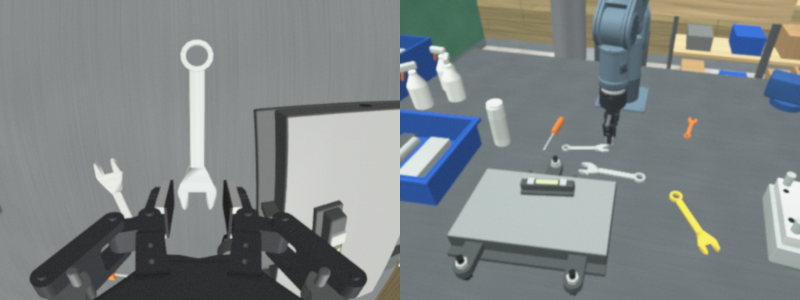

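The spanner lies flat and clear of the screw, and the level, can and screwdriver haven't moved. Handing in.

```bash
python3 -c "
from cell import bot
print(bot.hand_in())"
```

```text
the job is handed in; nothing more can be done
None
```

I handed the job in at about 25 s: the jam nut is nipped to about 0.55 N m by feel, and the spanner is off the head, lying flat and clear. In the last picture the level, can and screwdriver look undisturbed; I could not read the screw's turn directly, but from the spanner's angle I put it at about 8 degrees, within the slack.

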